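# Wedge the weighing stone tight

### The arm

A 7-joint arm with a two-finger parallel gripper is mounted at the origin on the work surface. World frame = base frame: x ahead of the robot, y to its left, z up, the work surface at z = 0. Lengths are in mm, angles in rad, forces in N, time in s.
With the tool pointing down it reaches from about 375 to 925 mm from the base axis. Payload 3.1 kg.
Tool frame: the origin (TCP) lies at the very end of the fingers, on their centre line; the grasp point (between the pads) lies bot.grip_depth behind it (bot.grip_depth is the distance from the TCP to the grasp point, in mm); z points along the fingers, x is the direction in which the jaws open and shut, and the axes are right-handed (so a half turn about z gives the same grasp; the last joint's range is limited). The gripper opens to 85 mm and grips with 20 to 120 N. Pads are 22 mm wide; open, the fingers measure 114 mm over their backs; the gripper's body (76 mm by 85 mm) begins 54 mm behind the grasp point. The pads swing forward as they close: fully open they stand 13 mm farther back than shut.
Start: joints at [-1.313, 0.383, 0.044, 1.598, -0.018, 1.161, -0.05], TCP at [226.399, 609.3, 231.269] pointing down, gripper open.
Joint ranges: [-2.61, 2.61], [-0.41, 2.15], [-1.48, 1.57], [0, 2.5], [-1.57, 4.71], [0.05, 1.97], [-2.85, 2.85]. Speed limits (rad/s): [2.79, 2.79, 3.14, 3.14, 3.14, 3.14, 3.14].

### API

Orientations are given as a unit quaternion [x, y, z, w].
In Python, from station import bot, snapshot, order gives the robot as it stands. The module is installed in compiled form; this text tells all that it offers.
- The arm moves only by the tool move_arm, never from a script. Its argument "moves" is a list of rows, each a list of 4 numbers: the shift along the tool's x, y, z in units of 40 mm (1.0 is 40 mm), then the turn about the tool's z in units of 5 degrees (1.0 is 5 degrees). In form: [[x, y, z, turn], ...]. A call has 1 to 8 rows; each row is the pose to reach, as a shift and turn from the pose commanded when the call began, along the tool's axes at that moment; what a row does not reach only later rows make up. A row lasts 1/12 s, in which the tool goes at most 41.7 mm and 7.16 degrees, less where a joint would pass 70% of its speed; a pose out of reach is approached as far as the arm can. A call with a gripper value outside its range is refused whole. "jaw" is the finger opening in mm, from 0 to 85.4, set as the call begins (left out, the last holds). The fingers move at their own pace and stop on an object; "force" is the grip in N (left out, the last holds). Time passes only in rows, so rows that repeat a pose let the fingers close. It gives the time, the measured TCP pose, the force and the opening at its end, in the units of the state.
- bot.get_state(): the state, without advancing time (a new reading comes with each control period).
- snapshot(name): name is "scene" or "top" or "wrist"; returns a dict with "color" (480x640x3 uint8, red, green, blue), "depth" (480x640 float32, mm along the optical axis (not along the pixel's ray), 0 where there is no reading), "vertical_fov" (degrees; the focal length in pixels is half the picture's height over the tangent of half this angle, whatever the lens; pixels are square), "cx", "cy" (the principal point, pixels), "R" (3x3) and "t" (3): a world point X has camera coordinates R X + t. Camera axes: x right, y down, z forward; pixel columns grow to the right and rows downward; lengths in mm; the calibration is good to about 2 mm. A picture is of the moment at which its call begins.
- order.close_job(): hands the job in, once; it reports no verdict.
The state is a dict: "t": time; "q": joint angles; "qvel": joint speeds; "joint_torque": joint torques, N m; "tcp_pos": TCP position; "eef_rot": TCP orientation; "force": force on the tool from outside, world axes, zero at the start; "ft_torque": the same for the moment, N m; "width": finger opening in mm.
Only numpy, scipy, OpenCV 4.12 (cv2) and the standard library are available. Lean on these libraries where they do the work, as an engineer would, in place of code of your own. Each camera call takes 0.05 s, during which the arm holds its last target.

### The job

The stone slab that carries the laboratory balance has lost the foot at one corner, and a wooden wedge has been started loosely under that corner. Snap the mallet forward out of its spring clips and, with the mallet alone, drive the wedge straight in with separate short taps, drawing the mallet back a little between them (never all in one shove), until it is tight under the slab and one further tap no longer moves it. Then lay the mallet on the open bench, clear of the wedge and without dropping it; do not strike the slab, do not touch the wedge with the gripper, and leave the bottle, flat case, beaker and spirit level where they are.

Things in the scene. Friction and masses are not known exactly. Their poses are not given: they have to be found in the camera images.
- slab: Grey stone slab, 360 (its x) x 300 (its y) x 50 mm, 14 kg, does not move. Origin on the bench under its centre; underside 26 mm, top 76 mm above the bench. Rubber feet under three corners; none at its +x, +y corner, where the wedge goes in from the +y side, towards the slab's -y.
- wedge: Loose hardwood wedge on the bench, 150 mm long (its y), 40 wide; 34 mm thick at the end to be struck, tapering evenly to 8 mm. Origin: centre of the underside at the thick end; thin end to its -y, under the slab. Slides freely until its slope meets the slab's lower edge (origin near y = 196 mm in the slab's frame, 46 mm of it outside); then stops within 2 mm; taps of 10 to 20 N jam it tight.
- wedge_end (a point): Centre of the wedge's upright thick end face (40 wide x 34 mm high), 17 mm above the bench; the place to tap.
- mallet: Two-faced mallet, about 0.3 kg. Head: cylinder 35 mm diameter, 90 mm long, along its y; black faces at y = +45 and -45 mm. Round wooden handle, 24 mm diameter, runs from the head along its +x to 190 mm. Origin where the two axes cross. At the start it lies level in the clips 110 mm above the bench, handle along the rack's y, head axis level along the rack's x, head at the rack's -y end.
- mallet_grip (a point): Point on the mallet's handle axis 59 mm from the head axis; at the start midway between the two clips (about 52 mm clear between them), the place to grip from above.
- rack: Fixed tool stand. Origin on the bench below the handle's axis, midway between the clips. Two sprung steel C-clips, each 12 mm wide, at y = -32 and +32 mm, hold the handle at x = 0, z = 110 mm; they open to the rack's -x (forward) and let go after about 12 mm of travel at a pull of about 15 N. Upright panel behind at x = 62 to 72 mm, up to 128 mm high, 250 wide; base plate 10 mm thick, from x = -20 to 110 mm.
- bottle: White bottle with a blue cap, 68 mm diameter, 150 mm tall, upright. Origin: centre of its base. Stands beside the strip in front of the wedge, on one side or the other.
- case: Flat grey case, 90 (its x) x 120 x 10 mm, lying on the bench. Origin: centre of its underside. Lies on the other side from the bottle; the mallet's handle can pass over it.
- beaker: Glass beaker, 68 mm diameter, 85 mm tall, standing in front of the rack. Origin: centre of its base.
- level: Round spirit level, 64 mm diameter, 18 mm high, lying on top of the slab. Origin: centre of its underside. Nothing needs to be done with it.
Mind the look-alikes: they are no part of the job. Leave any red look-alike of the mallet alone. What is shaped like the wedge but grey is not meant.

How it is judged (in metres and radians):
On the way, in this order (a step that is already met when the one before it is completed fails the run):
1. the mallet, held in the fingers, is pulled forward out of the clips (30 mm or more, at clip height) (x of mallet_grip in the frame of rack below -0.03 m and z of mallet_grip in the frame of rack between 0.08 and 0.145 m and contact force between the fingers and mallet above 2 N).
2. a first tap of the mallet on the wedge (they touch, or the wedge is set moving) ((contact force between mallet and wedge above 0.3 N or distance of wedge_end from where it was at the start of the episode above 0.003 m)).
3. the mallet is drawn back about 10 mm or more from the wedge, which still has at least 3 mm to go (contact force between mallet and wedge below 0.05 N and distance between mallet and wedge_end above 0.056 m and y of wedge in the frame of slab above 0.199 m).
4. the wedge is tight, the mallet drawn back about 10 mm or more from it (contact force between slab and wedge above 5 N and angle between the y axis of wedge and the y axis of slab, either way round below 0.12 rad and x of wedge_end in the frame of slab between 0.075 and 0.13 m and contact force between mallet and wedge below 0.05 N and distance between mallet and wedge_end above 0.056 m), for 0.05 s.
5. a further tap on the tight wedge (contact force between mallet and wedge above 0.5 N and contact force between slab and wedge above 5 N).
At the end, for the whole second after the job is handed in: The wedge is jammed under the slab (over 5 N between them), straight within 0.12 rad; the mallet lies at rest on the bench itself, its head centre over 70 mm from the wedge's end, touching neither wedge, slab nor rack; bottle, case, beaker and level are within 20 mm of their places (contact force between slab and wedge above 5 N and angle between the y axis of wedge and the y axis of slab, either way round below 0.12 rad and x of wedge_end in the frame of slab between 0.075 and 0.13 m and height (world z) of mallet below 0.023 m and linear speed of mallet below 0.03 m/s and horizontal distance between mallet and wedge_end above 0.07 m and contact force between mallet and wedge below 0.05 N and contact force between mallet and slab below 0.05 N and contact force between mallet and rack below 0.05 N and distance of each of bottle, case, beaker, level from where it was at the start of the episode below 0.02 m).
It fails at once if the gripper pushes the wedge (over 2 N) (contact force between the fingers and wedge above 2 N).
It fails at once if the mallet strikes the slab (over 4 N) (contact force between mallet and slab above 4 N).
It fails at once if the mallet is dropped (moves at over 0.9 m/s with no finger on it) (linear speed of mallet above 0.9 m/s and contact force between the fingers and mallet below 0.05 N).
It fails at once if bottle, case, beaker or level is pushed more than 20 mm, or bottle or beaker tips over (distance of any of bottle, case, beaker, level from where it was at the start of the episode above 0.02 m or angle between any of bottle, beaker's own z axis and vertical above 0.35 rad).
It also fails if it takes over 58 s, if anything falls off the work surface, if the arm or the gripper's body presses on something with over 40 N, if the wrist force passes 120 N, or if a joint passes its speed limit or range.

## Working session

There is one attempt and no reset: what is moved stays moved. The work goes in short steps, Python scripts to look and compute and a tool call to move; the robot and the scene stay as the last step left them, time stands still between calls to the robot, and variables do not carry over. Pictures are saved under pics/ and viewed, and the job is handed in when it is done.

Besides the shell and the picture viewer there is one more tool, called after ">>>" by a JSON object that holds its "op" and its "data". move_arm: Moves the arm, as the interface text tells. Its arguments: {"type":"object","properties":{"moves":{"type":"array"},"jaw":{"type":"number"},"force":{"type":"number"}},"required":["moves"]}

```bash
mkdir -p pics; cat > h.py <<'E'
import numpy as np,cv2
from station import bot,snapshot,order
def f(s): return 240/np.tan(np.radians(s["vertical_fov"]/2))
def save(n,fn):
    s=snapshot(n); cv2.imwrite('pics/'+fn+'.png',cv2.cvtColor(s['color'],cv2.COLOR_RGB2BGR)); np.savez('pics/'+fn+'.npz',**s); return s
def load(fn): return dict(np.load('pics/'+fn+'.npz'))
def cloud(s):
    v,u=np.mgrid[0:480,0:640]; d=s['depth']; F=f(s)
    c=np.stack([(u-s['cx'])/F*d,(v-s['cy'])/F*d,d],-1)
    w=(c-s['t'])@s['R']; w[d==0]=np.nan; return w
def px(s,X):
    c=s['R']@np.array(X)+s['t']; return c[:2]/c[2]*f(s)+[s['cx'],s['cy']]
E
python3 - <<'E'
from h import *
for n in ['scene','top','wrist']:
    s=save(n,n+'0'); print(n,s['vertical_fov'],-s['R'].T@s['t'],s['R'][2])
st=bot.get_state(); print(st['t'],st['tcp_pos'],st['eef_rot'],st['force'],st['width'],bot.grip_depth)
E
```

```text
scene 56.017844037774154 [ 927.85940034 -356.31839381  853.83488072] [-0.41576934  0.40302912 -0.81529343]
top 56.70972159711333 [ 362.57366475    4.91032402 1174.57137222] [ 0.1421313   0.0111471  -0.98978505]
wrist 65.4132498963992 [158.0318217  633.37879282 372.02014274] [ 0.26923349 -0.10349523 -0.95749781]
0.15 [226.17501091 608.58999682 230.15749651] [ 8.21061803e-01  5.70838319e-01 -8.33942322e-04  6.59291457e-04] [ 0.71360073 -0.20593419  0.32737529] 85.5515690307221 18.700000000000003
```

View pics/scene0.png

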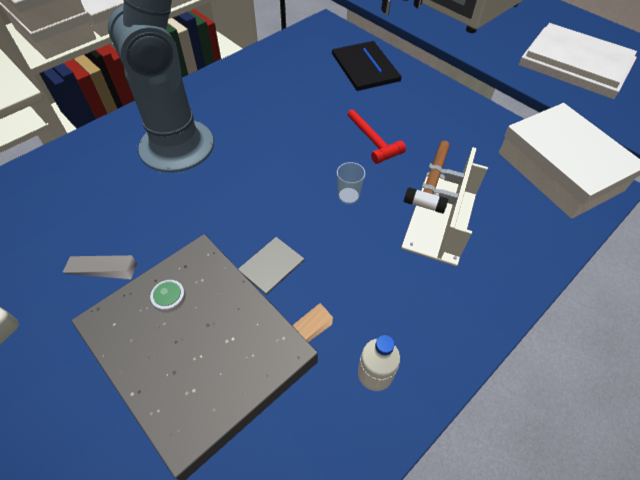

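View pics/top0.png

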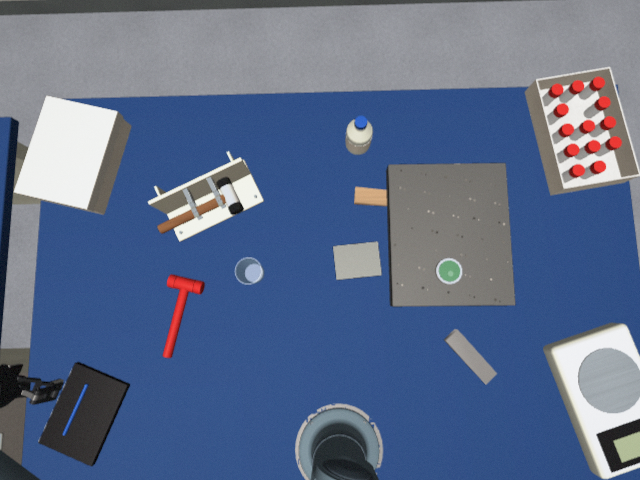

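View pics/wrist0.png

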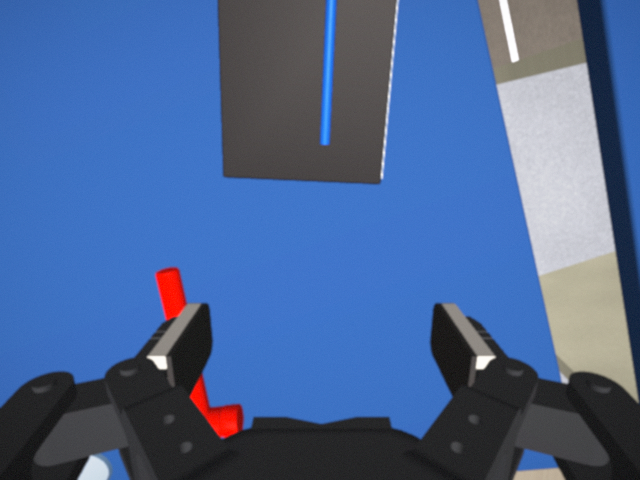

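Top view: the mallet with brown handle and black/white head in the rack is at (200,208), and the red look-alike is at (180,310). The tan wedge under the slab is at (371,196), and the grey one is at (470,355). The bottle is at (359,135), the case at (357,260), the beaker at (249,271) and the level at (449,271). The mallet I want is the one in the clips and the wedge is the tan one under the slab edge. Next I'll confirm with crops and measure.

```bash
python3 - <<'E'
from h import *
a=cv2.imread('pics/top0.png'); b=cv2.imread('pics/scene0.png')
A=cv2.resize(a[140:260,140:280],None,fx=2.8,fy=2.8,interpolation=cv2.INTER_CUBIC)
B=cv2.resize(b[130:270,390:500],None,fx=3,fy=3,interpolation=cv2.INTER_CUBIC)
C=np.zeros((500,800,3),np.uint8);C[:A.shape[0],:A.shape[1]]=A;C[:B.shape[0],395:395+B.shape[1]]=B
cv2.imwrite('pics/crop0.png',C)
for n in ['top0','scene0']:
    s=load(n);w=cloud(s);h=cv2.cvtColor(s['color'],cv2.COLOR_RGB2HSV).astype(int);H,S,V=h[...,0],h[...,1],h[...,2]
    z=w[...,2];x=w[...,0];y=w[...,1]
    print(n)
    def rep(nm,m,edges=True):
        m=m&np.isfinite(z)
        if m.sum()<5: print(nm,m.sum());return
        P=w[m]; r=cv2.minAreaRect(P[:,:2].astype(np.float32))
        print(nm,m.sum(),'z pct',np.percentile(z[m],[2,50,98]).round(1),'rect',np.round(r[0],1),np.round(r[1],1),round(r[2],1))
    slab=(abs(z-76)<6)&(x>250)&(y<120)&(S<80)
    rep('slabtop',slab)
    tan=(H>5)&(H<22)&(S>70)&(z<60)&(z>3)&(y<120)&(y>-60)&(x>500); rep('wedge',tan)
    rep('handle',(H>3)&(H<20)&(S>90)&(z>85)&(y>120)&(x>400)&(z<140))
    rep('bluecap',(S>150)&(z>120)&(z<170)&(x>500)&(abs(y)<150))
    rep('bottle',(S<110)&(z>20)&(z<165)&(x>620)&(abs(y+20)<110)&(y<100)&~slab&(y>-60)&~tan)
    rep('case',(S<90)&(z>4)&(z<18)&(x>330)&(x<600)&(y>-60)&(y<130))
    rep('rackparts',(S<90)&(z>-5)&(z<160)&(y>120)&(y<480)&(x>480))
E
```

```text
top0
slabtop 16873 z pct [71.2 75.7 79.9] rect [ 566.8 -437.3] [691.8 715.8] 9.3
wedge 16 z pct [10.8 31.6 36. ] rect [642.9 -59. ] [34.5  1.3] 0.3
handle 508 z pct [109.4 118.8 123.9] rect [588.8 328.8] [ 44.2 203. ] 15.3
bluecap 137 z pct [139.5 149.  153.1] rect [796.1 -70.9] [30.3 28.8] 19.6
bottle 255 z pct [ 25.1  98.2 128.8] rect [724.  -49.7] [196.1  22.4] 1.4
case 780 z pct [ 4.8  9.9 14. ] rect [470.5 -31.1] [89.6 63.3] 4.5
rackparts 4764 z pct [ -1.   52.7 128.9] rect [743.6 304.9] [417.2 347.1] 0.2
scene0
slabtop 30028 z pct [73.5 76.4 79.2] rect [ 588.1 -243.3] [388.8 477.1] 89.2
wedge 44 z pct [10.2 33.5 36.1] rect [645.3 -57.5] [38.6  4.8] 0.1
handle 418 z pct [114.7 120.7 124.6] rect [586.4 347.9] [ 21.8 174.7] 25.3
bluecap 292 z pct [141.4 150.3 152.8] rect [795.9 -69.5] [29.  30.4] 31.5
bottle 103 z pct [ 29.3 101.2 117.7] rect [726.2 -48.9] [204.   22.3] 0.1
case 962 z pct [ 7.4 10.7 13.8] rect [470.2 -29.6] [92.1 64. ] 2.6
rackparts 5589 z pct [  4.4  26.2 129.7] rect [732.4 301.1] [347.7 442.4] 88.7
```

View pics/crop0.png

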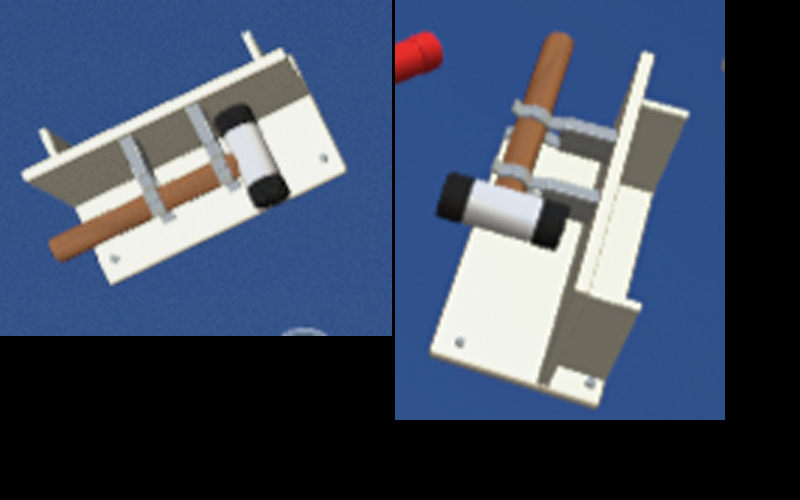

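```bash
python3 - <<'E'
from h import *
def circ(P):
    A=np.c_[2*P,np.ones(len(P))];s=np.linalg.lstsq(A,(P**2).sum(1),rcond=None)[0];return s[:2].round(1),round(float(np.sqrt(s[2]+s[:2]@s[:2])),1)
for n in ['top0','scene0']:
    s=load(n);w=cloud(s);h=cv2.cvtColor(s['color'],cv2.COLOR_RGB2HSV).astype(int);H,S,V=h[...,0],h[...,1],h[...,2]
    z=w[...,2];x=w[...,0];y=w[...,1]
    print(n)
    def rep(nm,m,big=True):
        m=m&np.isfinite(z)
        if big:
            k,L,st,_=cv2.connectedComponentsWithStats(m.astype(np.uint8));
            if k<2: print(nm,0);return
            m=L==1+np.argmax(st[1:,4])
        P=w[m]; r=cv2.minAreaRect(P[:,:2].astype(np.float32)); v,u=np.nonzero(m)
        print(nm,m.sum(),'px',u.mean().round(),v.mean().round(),'med',np.median(P,0).round(1),'z',np.percentile(P[:,2],[2,98]).round(1),'rect',np.round(r[0],1),np.round(r[1],1),round(r[2],1));return P
    P=rep('slab',(z>66)&(z<82)&(x>250)&(y<-40)&(S<110))
    tan=(H>5)&(H<22)&(S>70)&(x>560)&(x<720)&(y>-140)&(y<0)&(z<60); P=rep('wedge',tan)
    top=P[(P[:,2]>20)]; print(' wedge x range',np.percentile(top[:,0],[2,98]),'y',np.percentile(top[:,1],[1,50,99]))
    P=rep('handle',(H>3)&(H<20)&(S>90)&(z>85)&(y>120)&(x>400)&(z<140),False)
    rep('cap',(S>150)&(z>120)&(z<170)&(x>500)&(abs(y)<150))
    P=rep('bottle',(z>20)&(z<165)&(x>690)&(y>-160)&(y<50))
    rep('case',(S<110)&(z>3)&(z<18)&(x>330)&(x<600)&(y>-130)&(y<130))
    P=rep('panel',(S<90)&(z>120)&(z<140)&(y>120)&(y<480)&(x>540))
    rep('beaker',(z>10)&(z<110)&(x>400)&(x<560)&(y>100)&(y<300))
    P=rep('bluish beaker',(S<150)&(x>400)&(x<560)&(y>100)&(y<300))
    rep('headwhite',(S<60)&(V>120)&(z>110)&(z<135)&(x>550)&(x<660)&(y>200)&(y<320))
    rep('headblack',(V<60)&(z>90)&(z<135)&(x>540)&(x<690)&(y>180)&(y<330),False)
    # handle axis
    P=w[(H>3)&(H<20)&(S>90)&(z>112)&(y>120)&(x>400)&(z<140)];c=P.mean(0);d=np.linalg.svd(P-c)[2][0];print('handle',c,d,np.degrees(np.arctan2(d[0],d[1])))
E
```

```text
top0
slab 16556 px 450.0 233.0 med [ 529.5 -290.9   75.7] z [71.4 79.9] rect [ 530.2 -289.5] [300.8 359.4] 89.3
wedge 495 px 370.0 196.0 med [639.1 -98.7  25.5] z [ 5.2 34.8] rect [641.5 -99.8] [83.4 40.1] 85.1
 wedge x range [622.79913746 660.3067242 ] y [-138.77432623  -95.60882617  -58.90003271]
handle 508 px 188.0 215.0 med [577.9 356.9 118.8] z [109.4 123.9] rect [588.8 328.8] [ 44.2 203. ] 15.3
cap 137 px 360.0 122.0 med [794.2 -70.7 149. ] z [139.5 153.1] rect [796.1 -70.9] [30.3 28.8] 19.6
bottle 788 px 358.0 134.0 med [781.  -67.9 101.9] z [ 27.7 151.7] rect [792.1 -70.5] [60.8 67.4] 1.0
case 1557 px 357.0 260.0 med [472.3 -59.1   9.8] z [ 4.8 14.2] rect [472.7 -60.1] [ 90.7 121.6] 5.0
panel 638 px 196.0 182.0 med [657.3 333.5 125.7] z [120.4 131. ] rect [646.8 327. ] [ 54.  249.6] 25.2
beaker 383 px 246.0 270.0 med [451.4 228.8  61.8] z [13.6 87.4] rect [446.9 213.4] [66.2 64.3] 89.2
bluish beaker 705 px 249.0 271.0 med [448.9 222.1  19.8] z [-2.  86.7] rect [452.5 223.3] [87.2 74.8] 85.8
headwhite 264 px 229.0 194.0 med [629.9 252.  123. ] z [111.6 128.9] rect [628. 253.] 
[... 860 characters left out ...]
 med [474.9 -60.2  10.7] z [ 6.2 13.7] rect [470.3 -55.5] [ 95.7 124.5] 4.5
panel 708 px 456.0 185.0 med [651.2 332.4 127.2] z [120.5 131.6] rect [629.6 320.5] [ 88.6 249.2] 25.1
beaker 931 px 350.0 181.0 med [446.6 213.   60. ] z [14.5 87.1] rect [444.8 216. ] [63.6 70.2] 45.2
bluish beaker 999 px 350.0 182.0 med [447.9 211.3  57.9] z [ 2.2 87.1] rect [432.6 233.2] [ 65.3 114.9] 36.1
headwhite 309 px 426.0 199.0 med [632.4 250.3 123.8] z [112.8 128.2] rect [628.  258.7] [51. 41.] 24.0
headblack 248 px 425.0 200.0 med [612.3 247.7 122.3] z [104.9 128.8] rect [630.9 252. ] [87.7 28.6] 25.5
handle [584.45784318 352.03900602 120.38906725] [ 0.4231487  -0.9060595  -0.00117054] 154.96644349057138
```

Crop: the brown-handled mallet in the clips is confirmed, its head towards the rack's lower-y end and its black faces visible. Next I move above it for a closer wrist view.

```bash
cat >> h.py <<'E'
from scipy.spatial.transform import Rotation as Ro
def go(target,xang=None,st=None):
    st=st or bot.get_state(); R=Ro.from_quat(st['eef_rot']).as_matrix()
    d=R.T@(np.array(target)-st['tcp_pos'])/40
    a=np.degrees(np.arctan2(R[1,0],R[0,0])); t=0 if xang is None else -(((xang-a+180)%360)-180)/5
    print('tcp',st['tcp_pos'].round(1) if hasattr(st['tcp_pos'],'round') else st['tcp_pos'],'xang',round(a,2),'zaxis',R[:,2].round(3),'units',d.round(3),'turn',round(t,3))
E
python3 -c "
from h import *
go([604,304,230],25.1)"
```

```text
tcp [226.2 608.6 230.2] xang 69.62 zaxis [-0.001 -0.002 -1.   ] units [-3.848 11.506  0.014] turn 8.903
```

>>> {"op": "move_arm", "data": {"moves": [[-0.5,1.4,0,1.1],[-0.9,2.8,0,2.2],[-1.3,4.2,0,3.3],[-1.8,5.6,0,4.4],[-2.2,7.0,0,5.5],[-2.6,8.2,0,6.6],[-3.1,9.4,0,7.7],[-3.5,10.6,0,8.9]], "jaw": 50}}

```text
t: 0.82
tcp_pos: [488.7, 400.7, 231.1]
eef_rot: [0.977, 0.215, -0.0, 0.0]
force: [-0.7, 1.1, -0.7]
width: 50.1
```

```bash
python3 -c "
from h import *
s=save('wrist','wrist1');go([604,304,230],25.1);print(-s['R'].T@s['t'])"
```

```text
tcp [498.5 390.3 231.5] xang 23.8 zaxis [ 0.008 -0.007 -1.   ] units [1.543 3.038 0.071] turn -0.261
[458.4394474  466.27874469 373.06402969]
```

View pics/wrist1.png

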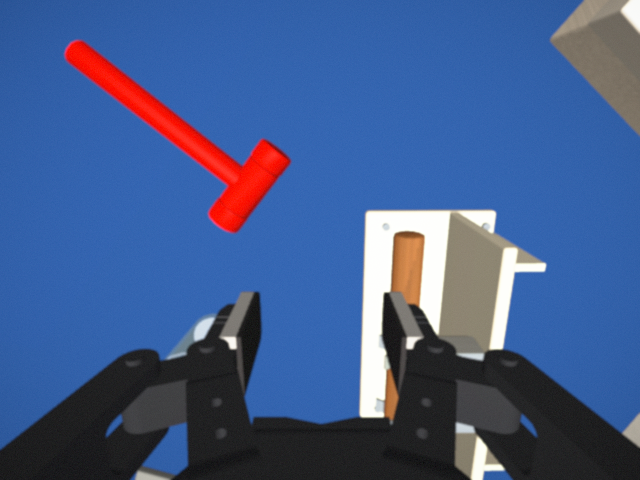

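Wrist view: the handle end in the rack is at (408,240), the panel top on the right, the beaker at (205,330), and the red look-alike at upper left, to be ignored. The clips are hidden by the fingers, so I'll shift further along to see the grip spot.

```bash
python3 -c "
from h import *
go([651,204,235],25.1)"
```

```text
tcp [498.5 390.3 231.5] xang 23.8 zaxis [ 0.008 -0.007 -1.   ] units [ 1.61   5.801 -0.028] turn -0.261
```

>>> {"op": "move_arm", "data": {"moves": [[0.5,1.2,0,0],[0.8,2.4,0,-0.2],[1.1,3.5,0,-0.3],[1.4,4.6,0,-0.3],[1.6,5.8,0,-0.3],[1.6,5.8,0,-0.3],[1.6,5.8,0,-0.3],[1.6,5.8,0,-0.3]]}}

```text
t: 1.53
tcp_pos: [645.5, 214.8, 230.9]
eef_rot: [0.974, 0.227, -0.0, 0.001]
force: [-0.2, 0.8, -0.8]
width: 50.5
```

```bash
python3 -c "
from h import *
s=save('wrist','wrist2');go([651,204,235],25.1);print(-s['R'].T@s['t'])"
```

```text
tcp [644.1 218.5 230.7] xang 26.49 zaxis [-0.001 -0.    -1.   ] units [-0.006  0.401 -0.109] turn 0.278
[613.63869928 279.9218442  372.75667922]
```

View pics/wrist2.png

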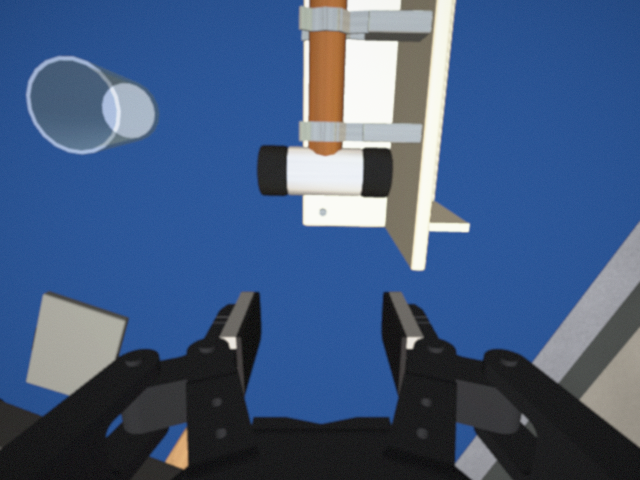

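```bash
cat >> h.py <<'E'
def ray(s,u,v,z):
    c=np.array([(u-s['cx'])/f(s),(v-s['cy'])/f(s),1.]);d=s['R'].T@c;o=-s['R'].T@s['t'];return o+d*(z-o[2])/d[2]
E
python3 -c "
from h import *
s=load('wrist2');w=cloud(s);h=cv2.cvtColor(s['color'],cv2.COLOR_RGB2HSV).astype(int)
m=(h[...,0]>3)&(h[...,0]<20)&(h[...,1]>100);m[160:]=False
P=[]
for v in [45,60,75,90,105,115]:
  u=np.nonzero(m[v,:420])[0];uc=(u.min()+u.max())/2;p=ray(s,uc,v,110);P.append(p);print(v,u.min(),u.max(),p.round(1),'depth top z',np.nanmin(w[v,int(uc)-3:int(uc)+4,2]).round(1),np.nanmax(w[v,int(uc)-3:int(uc)+4,2]).round(1))
P=np.array(P);d=np.linalg.svd(P-P.mean(0))[2][0];print(d,np.degrees(np.arctan2(d[1],d[0])))
# clips
for (u,v) in [(323,20),(323,131)]: print('clip',w[v-6:v+7,u-8:u+9,2].mean().round(1),ray(s,u,v,124).round(1))
# head ends
for (u,v) in [(258,170),(392,172),(325,171)]: print('head',ray(s,u,v,110).round(1),ray(s,u,v,127).round(1))
print('mid clip z', w[75,320:335,2])
"
```

```text
45 310 344 [595.3 325.4 110. ] depth top z 118.8 121.4
60 310 343 [598.8 317.5 110. ] depth top z 119.5 121.5
75 310 343 [602.8 309.5 110. ] depth top z 118.7 121.0
90 310 342 [606.5 301.3 110. ] depth top z 119.1 120.6
105 310 342 [610.6 293.  110. ] depth top z 120.0 121.6
115 309 341 [612.8 287.1 110. ] depth top z 119.3 122.3
[ 0.42178629 -0.90669528  0.        ] -65.05258508857817
clip nan [588.2 333.9 124. ]
clip nan [616.  277.4 124. ]
head [587.1 233.9 110. ] [588.8 236.9 127. ]
head [671.5 273.9 110. ] [667.7 274.3 127. ]
head [629.3 253.9 110. ] [628.3 255.6 127. ]
mid clip z [119.46150491 119.64284982 120.31470576 119.19121144 118.68108395
 120.98912444 119.44875866 120.08431846 119.30344724 120.15443486
 119.49016682 119.7505781  119.91443834 119.81683809 119.20802889]
```

Wrist view: the clips are at (323,20) and (323,131), the handle spans columns 310–343, and the head centre is at (325,171). The grip spot comes out at (604.3, 305.5, about 110), agreeing with the top and scene views. I move over it now.

```bash
python3 -c "
from h import *
go([604.3,305.5,160],25)"
```

```text
tcp [644.1 218.5 230.7] xang 26.49 zaxis [-0.001 -0.    -1.   ] units [ 0.082 -2.39   1.767] turn 0.298
```

>>> {"op": "move_arm", "data": {"moves": [[0.08,-0.9,0.2,0.3],[0.08,-1.8,0.6,0.3],[0.08,-2.4,1.2,0.3],[0.08,-2.4,1.75,0.3],[0.08,-2.4,1.75,0.3],[0.08,-2.4,1.75,0.3],[0.08,-2.4,1.75,0.3]]}}

```text
t: 2.17
tcp_pos: [604.6, 306.5, 162.4]
eef_rot: [0.976, 0.217, 0.001, 0.0]
force: [-0.3, 0.1, 0.8]
width: 50.0
```

```bash
python3 -c "
from h import *
s=save('wrist','wrist3');go([604.3,305.5,93],25)"
```

```text
tcp [605.6 306.1 163.3] xang 25.03 zaxis [ 0.003  0.001 -1.   ] units [-0.041 -0.002  1.758] turn 0.006
```

View pics/wrist3.png

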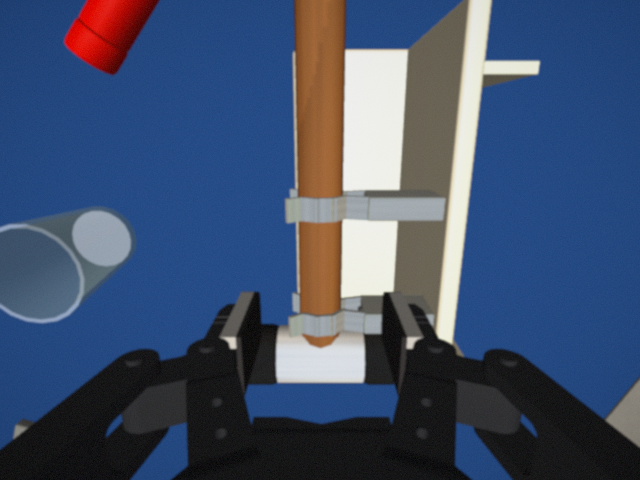

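The handle is centred between the fingers at (320,250), with the clips at rows 208 and 322. I go down.

>>> {"op": "move_arm", "data": {"moves": [[-0.04,0,0.6,0],[-0.04,0,1.2,0],[-0.04,0,1.75,0],[-0.04,0,1.75,0],[-0.04,0,1.75,0],[-0.04,0,1.75,0]]}}

```text
t: 2.72
tcp_pos: [604.6, 305.9, 93.8]
eef_rot: [0.976, 0.217, 0.002, -0.0]
force: [-0.2, 1.0, -0.4]
width: 49.9
```

```bash
python3 -c "
from h import *
s=save('wrist','wrist4');save('scene','scene4');go([604.3,305.5,93],25);print(bot.get_state()['force'])"
```

```text
tcp [604.7 306.5  94.2] xang 25.07 zaxis [ 0.004  0.002 -1.   ] units [-0.02   0.018  0.029] turn 0.014
[0.19729303 0.14020126 1.22219657]
```

View pics/wrist4.png

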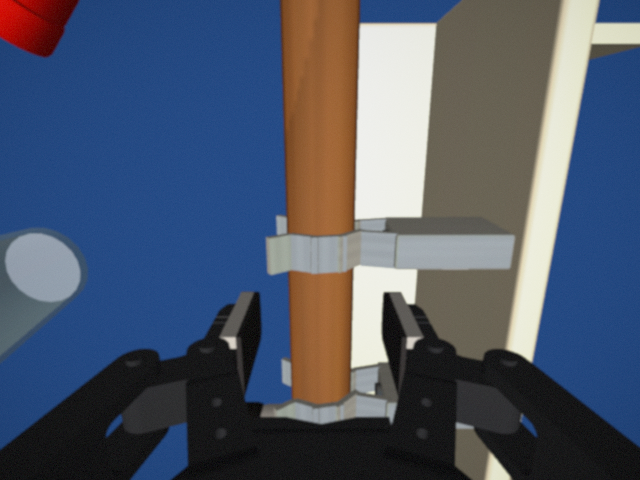

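View pics/scene4.png

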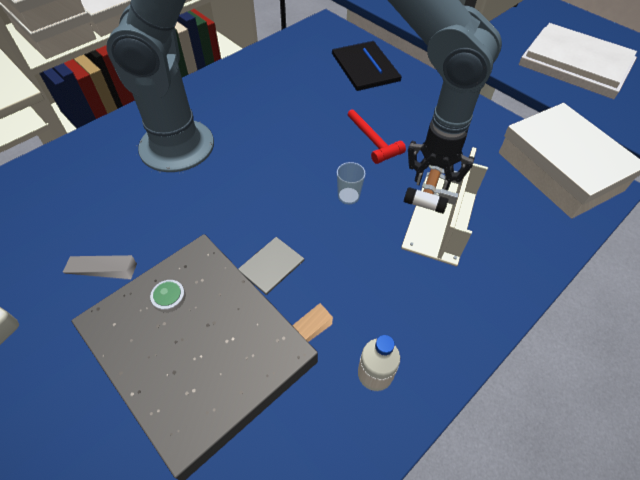

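The fingers straddle the handle between the clips. Close.

>>> {"op": "move_arm", "data": {"moves": [[0,0,0,0],[0,0,0,0],[0,0,0,0],[0,0,0,0],[0,0,0,0],[0,0,0,0]], "jaw": 5, "force": 110}}

```text
t: 3.32
tcp_pos: [604.0, 306.8, 93.1]
eef_rot: [0.976, 0.217, 0.002, -0.001]
force: [0.6, -0.8, 5.1]
width: 21.3
```

>>> {"op": "move_arm", "data": {"moves": [[-0.3,0,0,0],[-0.6,0,0,0],[-0.9,0,0,0],[-1.2,0,0,0],[-1.5,0,0,0],[-1.5,0,0,0],[-1.5,0,0,0]]}}

```text
t: 3.9
tcp_pos: [546.3, 279.8, 89.7]
eef_rot: [0.976, 0.218, -0.002, 0.0]
force: [-0.4, -0.3, -4.6]
width: 21.2
```

```bash
python3 -c "
from h import *
s=save('wrist','wrist5');save('scene','scene5');go([604.3,305.5,93],25);print(bot.get_state()['force'])"
```

```text
tcp [548.2 280.8  90.7] xang 25.14 zaxis [-0. -0. -1.] units [ 1.531  0.037 -0.058] turn 0.027
[-0.0890574   0.97255904 -3.07491096]
```

View pics/wrist5.png

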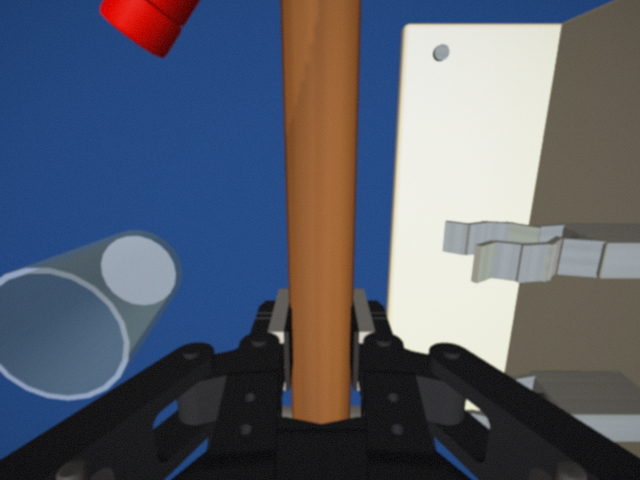

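View pics/scene5.png

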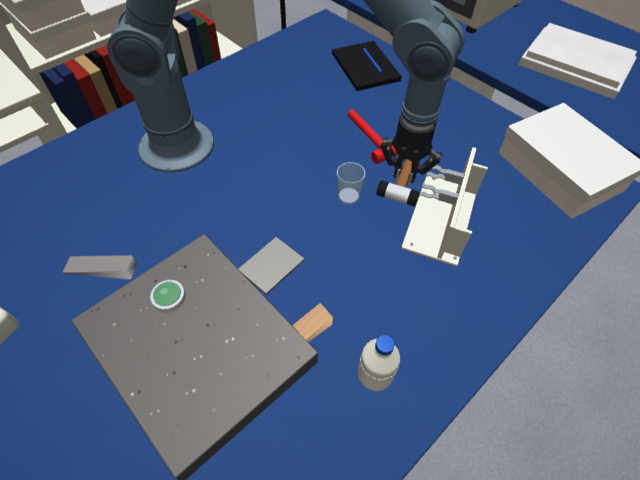

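The mallet is out of the clips by about 62 mm and held straight. I lift and measure slab and wedge better from the scene picture.

>>> {"op": "move_arm", "data": {"moves": [[-0.2,0,-0.9,0],[-0.2,0,-1.8,0],[-0.2,0,-2.7,0],[-0.2,0,-3,0]]}}

```text
t: 4.33
tcp_pos: [545.3, 279.0, 217.7]
eef_rot: [0.976, 0.217, 0.005, -0.002]
force: [2.4, 0.6, -1.6]
width: 20.9
```

```bash
python3 - <<'E'
from h import *
b=cv2.imread('pics/scene0.png'); B=cv2.resize(b[290:370,270:350],None,fx=7,fy=7,interpolation=cv2.INTER_CUBIC); 
a=cv2.imread('pics/top0.png');
cv2.imwrite('pics/crop1.png',B)
cv2.imwrite('pics/crop2.png',cv2.resize(a[170:225,335:415],None,fx=9,fy=9,interpolation=cv2.INTER_CUBIC))
go([584,30,180],89.3)
E
```

```text
tcp [545.3 279.  217.7] xang 25.09 zaxis [ 0.01   0.006 -1.   ] units [-1.774  6.049  0.916] turn -12.842
```

View pics/crop1.png

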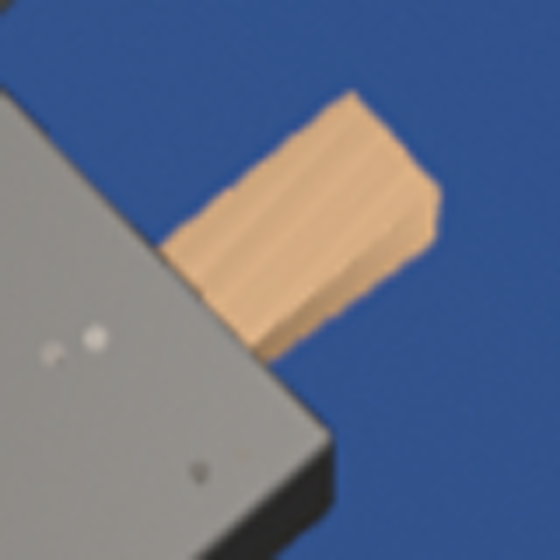

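View pics/crop2.png

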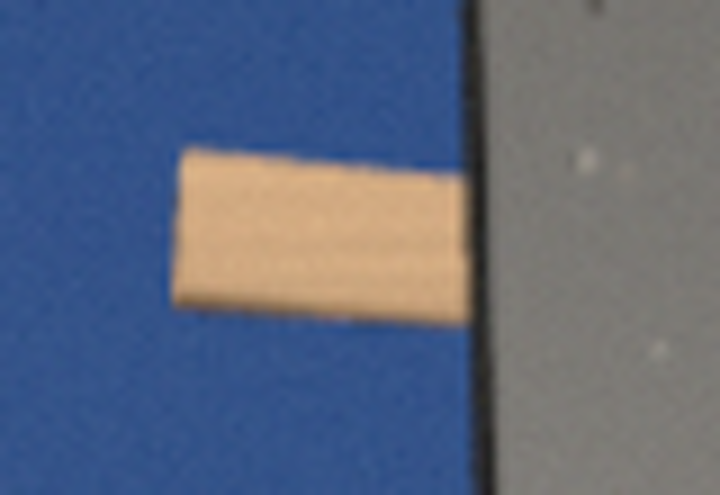

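```bash
python3 - <<'E'
from h import *
s=load('scene0'); t=load('top0')
q=lambda u,v:(270+(u+.5)/7-.5,290+(v+.5)/7-.5)
g=lambda u,v:(335+(u+.5)/9-.5,170+(v+.5)/9-.5)
print('scene end corners',ray(s,*q(354,92),34).round(1),ray(s,*q(440,190),34).round(1),'bottom',ray(s,*q(437,237),0).round(1))
print('slab corner +x+y',ray(s,*q(331,436),76).round(1), 'edge pt',ray(s,*q(0,90),76).round(1))
print('top end corners',ray(t,*g(183,149),34).round(1),ray(t,*g(176,300),34).round(1))
print('top slab edge lower?',ray(t,*g(480,0),76).round(1),ray(t,*g(495,480),76).round(1))
# slab corners via mask
for s_ in (s,t):
    w=cloud(s_);h=cv2.cvtColor(s_['color'],cv2.COLOR_RGB2HSV)
    m=((w[...,2]>66)&(w[...,2]<84)&(w[...,1]<-40)&(w[...,0]>250)&(h[...,1]<110)).astype(np.uint8)
    k,L,stt,_=cv2.connectedComponentsWithStats(m);m=(L==1+np.argmax(stt[1:,4])).astype(np.uint8)
    c=max(cv2.findContours(m,0,2)[0],key=cv2.contourArea)
    P=np.array([ray(s_,u,v,76)[:2] for u,v in cv2.convexHull(c)[:,0].astype(float)])
    r=cv2.minAreaRect(P.astype(np.float32));print('slab rect',r)
E
```

```text
scene end corners [625.7 -53.2  34. ] [665.  -56.7  34. ] bottom [664.3 -55.5   0. ]
slab corner +x+y [ 708.8 -141.1   76. ] edge pt [ 574.3 -139.4   76. ]
top end corners [665.2 -59.4  34. ] [620.1 -56.   34. ]
top slab edge lower? [ 695.3 -142.3   76. ] [ 557.3 -140.8   76. ]
slab rect ((530.8095703125, -287.5129699707031), (299.05474853515625, 362.2291564941406), 89.28868103027344)
slab rect ((529.817626953125, -288.158447265625), (300.4967041015625, 358.5848083496094), 89.33476257324219)
```

Crops: the wedge end corners are at about (625,-54) and (665,-57), so the end centre is about (644,-56.5). The wedge is skewed about -4° relative to the slab and has about 37 mm to go. The slab's yaw is -0.7°. Now I carry the mallet over, turning its handle to -x.

>>> {"op": "move_arm", "data": {"moves": [[-0.2,0.8,0,-1.4],[-0.4,1.6,0,-2.8],[-0.7,2.4,0,-4.2],[-0.9,3.2,0.1,-5.6],[-1.1,4.0,0.3,-7],[-1.4,4.8,0.5,-8.4],[-1.6,5.5,0.7,-9.8],[-1.8,6.1,0.9,-11.2]]}}

```text
t: 5.0
tcp_pos: [579.5, 22.3, 174.2]
eef_rot: [0.759, 0.652, -0.001, 0.0]
force: [0.5, -0.5, -3.1]
width: 21.0
```

```bash
python3 -c "
from h import *
go([583,30,100],89.3)"
```

```text
tcp [579.5  22.3 174.2] xang 81.32 zaxis [-0.    -0.001 -1.   ] units [0.206 0.059 1.854] turn -1.596
```

>>> {"op": "move_arm", "data": {"moves": [[0.1,0.05,0.5,-0.8],[0.2,0.05,1,-1.6],[0.2,0.05,1.5,-1.6],[0.2,0.05,1.8,-1.6],[0.2,0.05,1.8,-1.6],[0.2,0.05,1.8,-1.6]]}}

```text
t: 5.5
tcp_pos: [581.8, 33.0, 102.2]
eef_rot: [0.713, 0.702, -0.001, -0.001]
force: [0.5, -0.2, -2.4]
width: 20.7
```

```bash
python3 -c "
from h import *
save('scene','scene6');save('wrist','wrist6');save('top','top6');go([583,30,11],89.3)"
```

```text
tcp [584.   33.3 104.8] xang 89.11 zaxis [ 0.003  0.    -1.   ] units [-0.084 -0.032  2.344] turn -0.038
```

View pics/scene6.png

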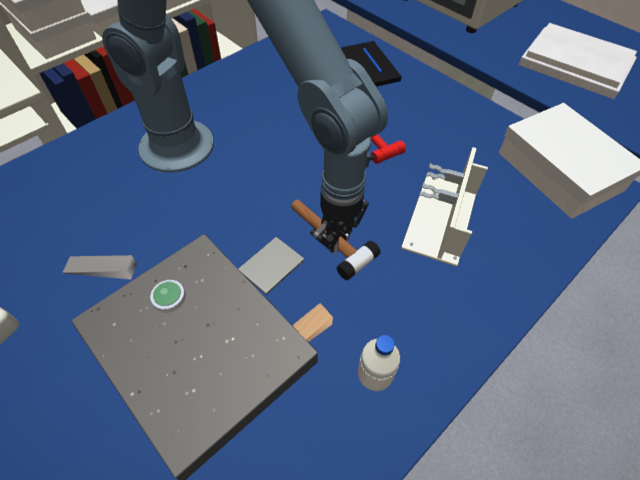

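View pics/top6.png

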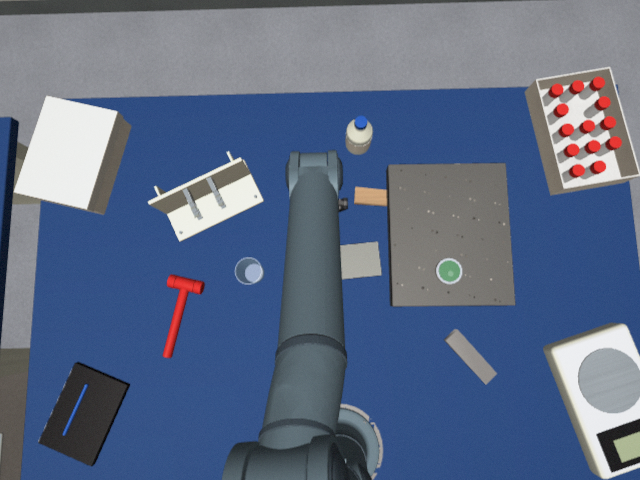

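View pics/wrist6.png

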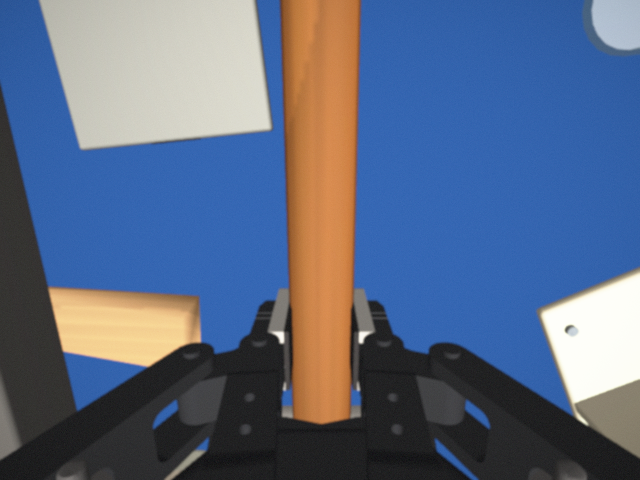

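The mallet is held level, handle towards the robot and head at scene (358,260). Its face is opposite the wedge at (316,322). I'll measure the head relative to the TCP.

```bash
python3 - <<'E'
from h import *
s=load('scene6');w=cloud(s);h=cv2.cvtColor(s['color'],cv2.COLOR_RGB2HSV).astype(int)
x,y,z=w[...,0],w[...,1],w[...,2]
m=(x>615)&(x<675)&(y>-40)&(y<110)&(z>95)&(z<150)
P=w[m];r=cv2.minAreaRect(P[:,:2].astype(np.float32));print(m.sum(),r,np.percentile(z[m],[2,50,90,98]))
Q=P[P[:,2]>132];d=np.linalg.svd(Q-Q.mean(0))[2][0];print('head top line',Q.mean(0),d)
m=(h[...,0]>3)&(h[...,0]<20)&(h[...,1]>90)&(x>400)&(x<640)&(y>0)&(y<70)&(z>90)
Q=w[m]; print('handle',m.sum(),np.percentile(Q[:,2],[50,95]),Q.mean(0),np.linalg.svd(Q-Q.mean(0))[2][0])
for a,b in [(440,500),(500,560),(600,640)]:
  k=(Q[:,0]>a)&(Q[:,0]<b);print(a,k.sum(),np.percentile(Q[k,2],[90]) if k.sum()>5 else '')
t=load('wrist6');print('case corner', ray(t,271,129,10),ray(t,80,149,10),'wedge corners',ray(t,199,297,34))
E
```

```text
869 ((636.2770385742188, 33.42290496826172), (90.76184844970703, 42.37327575683594), 88.95269012451172) [111.76870353 131.40250797 135.33902264 136.82851384]
head top line [640.54073264  32.75771287 134.34997397] [0.0204388  0.99979033 0.0012449 ]
handle 581 [129.24849789 132.92577142] [535.27732213  31.92927826 128.65512349] [ 0.99996323 -0.00747721 -0.00419956]
440 211 [132.73045753]
500 149 [132.35694777]
600 135 [130.76523888]
case corner [511.19745612   2.81395088  10.        ] [ 521.05083529 -115.12799037   10.        ] wedge corners [610.2592816  -44.23014462  34.        ]
```

```bash
python3 - <<'E'
from h import *
t=load('wrist6');print(px(t,[625.7,-53.2,34]),px(t,[625.7,-53.2,0]),px(t,[665,-56.7,34]),-t['R'].T@t['t'])
w=cloud(t)
for u,v in [(190,302),(190,330),(100,300),(100,340),(197,320),(150,295)]:print(u,v,w[v,u].round(1),t['color'][v,u])
cv2.imwrite('pics/crop3.png',cv2.resize(cv2.imread('pics/wrist6.png')[270:400,40:240],None,fx=4,fy=4))
E
```

```text
[187.54391811 319.48703425] [203.76157246 296.11512634] [189.35272315 372.64743656] [510.21051493  33.36715133 245.50327376]
190 302 [625.1 -59.6  10.3] [159 120  82]
190 330 [641.2 -58.1  20.2] [208 161 112]
100 300 [ 620.2 -118.3   15.4] [221 174 122]
100 340 [ 645.9 -118.5   23.6] [245 212 148]
197 320 [641.9 -58.2   5.4] [172 131  91]
150 295 [622.6 -90.    3.5] [153 118  78]
```

View pics/crop3.png

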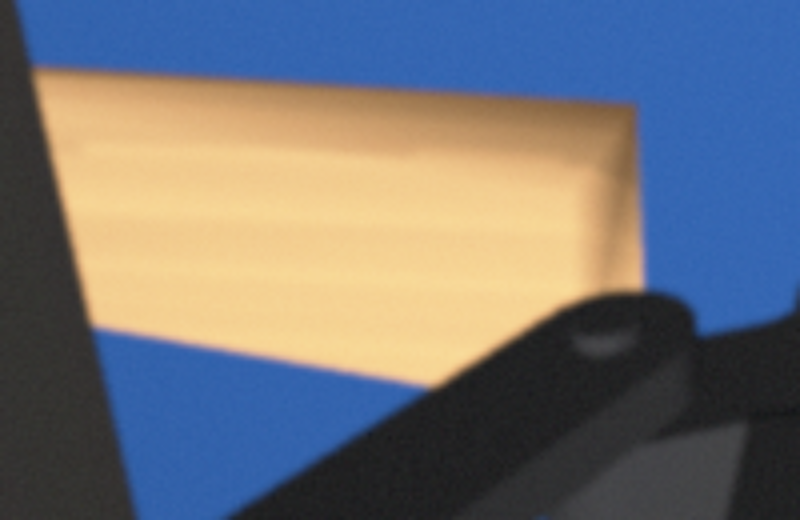

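The extra corner I picked was the wedge's bottom corner, so the views agree. I lower to tapping height, well back from the wedge.

>>> {"op": "move_arm", "data": {"moves": [[-0.08,0,0.6,0],[-0.08,0,1.2,0],[-0.08,0,1.8,0],[-0.08,0,2.2,0],[-0.08,0,2.2,0],[-0.08,0,2.2,0]]}}

```text
t: 6.15
tcp_pos: [582.6, 30.1, 15.6]
eef_rot: [0.712, 0.702, -0.0, 0.0]
force: [-0.8, 0.4, -2.3]
width: 21.0
```

```bash
python3 -c "
from h import *
save('scene','scene7');go([583,30,11],89.3);print(bot.get_state()['force'])
s=load('scene7');w=cloud(s);x,y,z=w[...,0],w[...,1],w[...,2]
m=(x>615)&(x<675)&(y>-30)&(y<110)&(z>10)&(z<60)
P=w[m];print(cv2.minAreaRect(P[:,:2].astype(np.float32)),np.percentile(z[m],[50,90,98]))
b=cv2.imread('pics/scene7.png');cv2.imwrite('pics/crop4.png',cv2.resize(b[180:380,230:430],None,fx=3,fy=3))
"
```

```text
tcp [584.   30.2  16.8] xang 89.12 zaxis [ 0.003  0.    -1.   ] units [-0.006 -0.025  0.144] turn -0.036
[-0.8793741   0.52574674 -3.25062555]
((636.4338989257812, 30.87128448486328), (91.14883422851562, 42.76747512817383), 89.35074615478516) [44.80779422 49.26528849 50.68495849]
```

View pics/crop4.png

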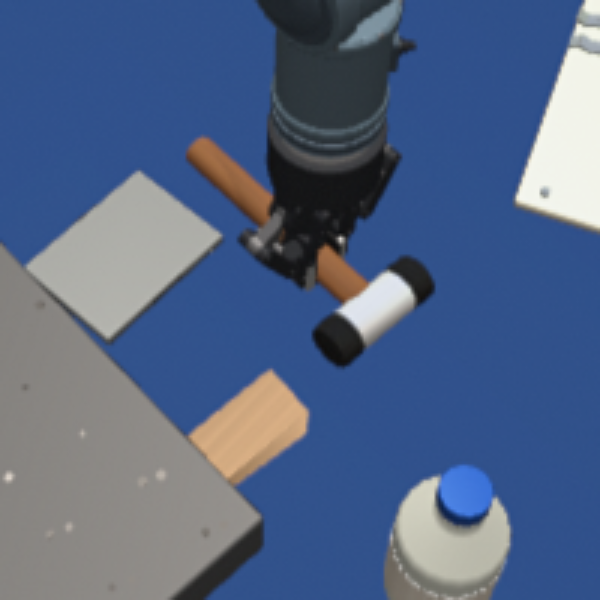

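Height is good; I lower 5 mm and give the first short tap.

>>> {"op": "move_arm", "data": {"moves": [[-0.4,0,0.12,0],[-0.8,0,0.12,0],[-1.0,0,0.12,0],[-1.2,0,0.12,0],[-1.35,0,0.12,0],[-1.35,0,0.12,0],[-1.1,0,0.12,0],[-0.8,0,0.12,0]]}}

```text
t: 6.87
tcp_pos: [582.1, -1.9, 10.7]
eef_rot: [0.713, 0.701, 0.0, 0.0]
force: [-0.1, 1.0, -3.5]
width: 21.1
```

```bash
cat > w.py <<'E'
from h import *
import sys
n=sys.argv[1]
save('scene','s'+n);go([583,-3,11],89.3);print(bot.get_state()['force'],bot.get_state()['t'])
s=load('s'+n);w=cloud(s);h=cv2.cvtColor(s['color'],cv2.COLOR_RGB2HSV).astype(int);x,y,z=w[...,0],w[...,1],w[...,2]
m=(h[...,0]>5)&(h[...,0]<22)&(h[...,1]>70)&(x>600)&(x<700)&(y>-140)&(y<-40)&(z<40)
P=w[m];print('wedge',cv2.minAreaRect(P[:,:2].astype(np.float32)),np.percentile(P[:,1],98),np.percentile(P[:,0],[2,98]))
b=cv2.imread('pics/s%s.png'%n);cv2.imwrite('pics/c%s.png'%n,cv2.resize(b[220:380,270:430],None,fx=3.7,fy=3.7,interpolation=cv2.INTER_CUBIC))
E
python3 w.py a
```

```text
tcp [582.1   4.3  10.4] xang 89.35 zaxis [-0.     0.004 -1.   ] units [-0.181  0.026 -0.016] turn 0.011
[ 0.33069883  4.07359468 -4.59982044] 6.9167
wedge ((642.7891845703125, -97.76065826416016), (55.9593391418457, 40.312984466552734), 88.03271484375) -71.30969094314634 [623.64587081 662.49374197]
```

View pics/ca.png

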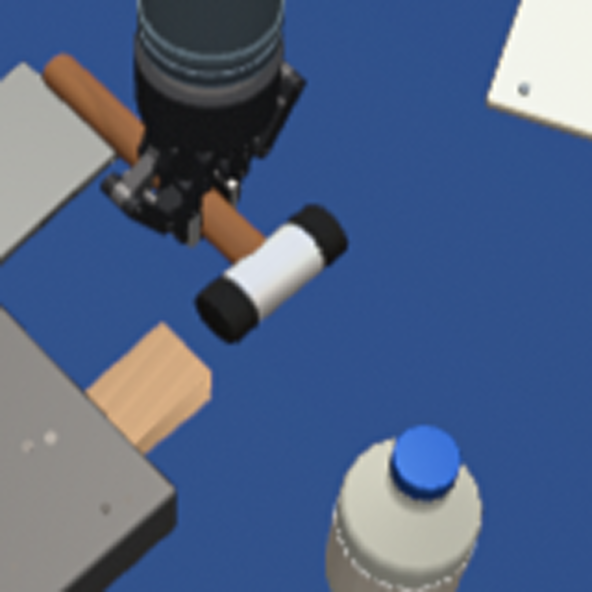

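First tap: the wedge moved about 13 mm and straightened (its end is now about y -70), with the mallet about 29 mm clear. Second tap, about 11 mm.

>>> {"op": "move_arm", "data": {"moves": [[-0.4,0,0,0],[-0.6,0,0,0],[-0.75,0,0,0],[-0.85,0,0,0],[-0.85,0,0,0],[-0.6,0,0,0],[-0.4,0,0,0],[-0.4,0,0,0]]}}

```text
t: 7.58
tcp_pos: [581.9, -13.0, 10.3]
eef_rot: [0.711, 0.703, 0.001, -0.001]
force: [0.0, 0.7, -3.8]
width: 21.2
```

```bash
python3 w.py b
```

```text
tcp [581.8 -14.2  10.3] xang 89.37 zaxis [-0.     0.002 -1.   ] units [ 0.28   0.027 -0.016] turn 0.015
[-1.15536984 -0.33130146 -3.62115226] 7.6333
wedge ((642.0731201171875, -90.87890625), (69.91230773925781, 41.2069206237793), 89.89986419677734) -82.78276743309081 [623.30511494 662.20767061]
```

View pics/cb.png

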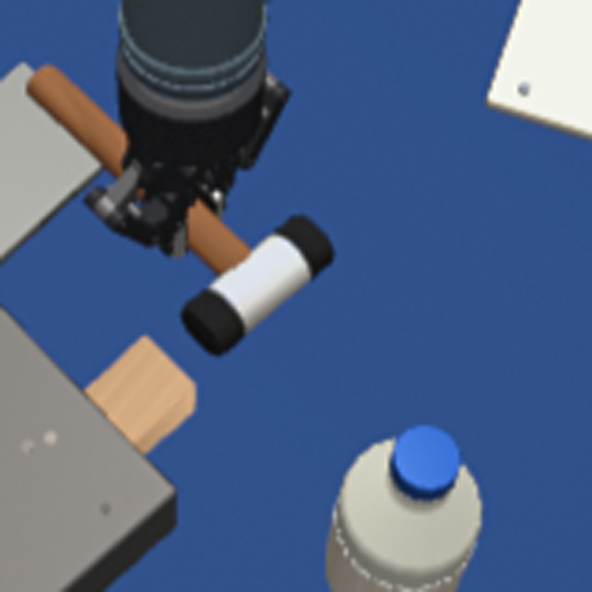

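Second tap: the end is at about y -82 and straight. Third tap, about 8 mm.

>>> {"op": "move_arm", "data": {"moves": [[-0.3,0,0,0],[-0.5,0,0,0],[-0.6,0,0,0],[-0.65,0,0,0],[-0.65,0,0,0],[-0.4,0,0,0],[-0.2,0,0,0],[-0.2,0,0,0]]}}

```text
t: 8.3
tcp_pos: [581.7, -21.2, 10.3]
eef_rot: [0.711, 0.703, 0.001, -0.001]
force: [0.2, 1.2, -3.2]
width: 20.8
```

```bash
python3 w.py c
```

```text
tcp [581.7 -22.3  10.3] xang 89.38 zaxis [-0.     0.002 -1.   ] units [ 0.482  0.027 -0.016] turn 0.016
[ 0.47221587 -0.46996813 -2.7616888 ] 8.35
wedge ((641.9471435546875, -94.48170471191406), (40.244449615478516, 63.8864860534668), 0.43868911266326904) -92.2971393453257 [622.46907192 661.37245945]
```

Third tap: the end is at about -92, near contact with the slab. Next is a tap that stops in contact so I can read the force.

>>> {"op": "move_arm", "data": {"moves": [[-0.3,0,0,0],[-0.5,0,0,0],[-0.6,0,0,0],[-0.65,0,0,0],[-0.7,0,0,0]]}}

```text
t: 8.77
tcp_pos: [580.7, -50.7, 10.5]
eef_rot: [0.712, 0.702, 0.001, -0.002]
force: [-1.8, 9.3, -0.4]
width: 21.0
```

```bash
python3 w.py d
```

```text
tcp [580.8 -50.7  10.5] xang 89.23 zaxis [-0.002  0.005 -1.   ] units [ 1.193  0.04  -0.006] turn -0.014
[-0.75394918  5.92651217 -1.76761615] 8.8167
wedge ((632.9829711914062, -82.9593276977539), (46.22914505004883, 98.13662719726562), 18.490318298339844) -43.0421874630239 [602.04180359 661.25401608]
```

>>> {"op": "move_arm", "data": {"moves": [[0.3,0,0,0],[0.5,0,0,0],[0.5,0,0,0],[0.5,0,0,0]]}}

```text
t: 9.15
tcp_pos: [581.5, -33.8, 10.4]
eef_rot: [0.712, 0.702, -0.0, 0.0]
force: [-0.6, 0.3, -3.4]
width: 20.9
```

```bash
python3 w.py e
```

```text
tcp [581.4 -34.7  10.4] xang 89.1 zaxis [-0.    -0.001 -1.   ] units [ 0.792  0.028 -0.015] turn -0.04
[-1.12917338 -0.00981064 -3.4738194 ] 9.2
wedge ((634.9033813476562, -82.226806640625), (44.97714614868164, 96.54855346679688), 14.342636108398438) -41.02225425962835 [606.16701319 661.30655807]
```

View pics/ce.png

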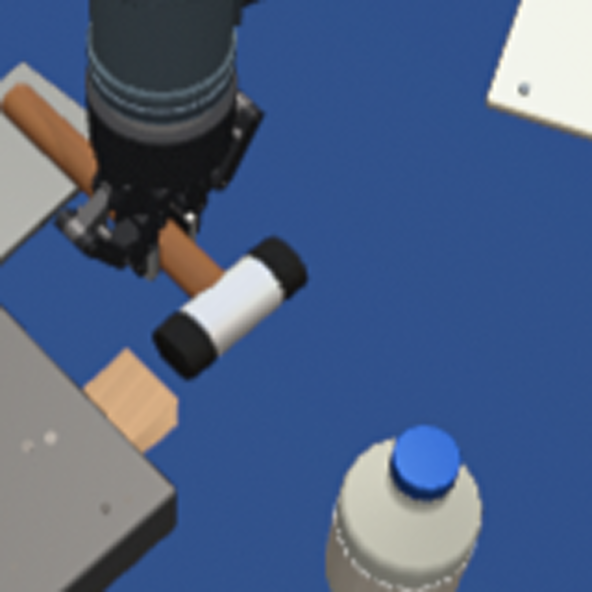

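The wedge is straight, with about 16 mm clearance. Estimated stiffness is about 2.5 N/mm, so I tap harder (about 18 N).

>>> {"op": "move_arm", "data": {"moves": [[-0.3,0,0,0],[-0.45,0,0,0],[-0.55,0,0,0],[-0.62,0,0,0],[-0.62,0,0,0]]}}

```text
t: 9.62
tcp_pos: [580.5, -51.6, 10.4]
eef_rot: [0.711, 0.704, 0.002, -0.004]
force: [-1.9, 12.2, -0.0]
width: 21.4
```

```bash
python3 w.py f
```

```text
tcp [580.4 -51.7  10.4] xang 89.44 zaxis [-0.003  0.008 -1.   ] units [ 1.217  0.052 -0.004] turn 0.028
[-2.5820809  11.39752715 -0.04257119] 9.6667
wedge ((632.2365112304688, -82.55435943603516), (46.012569427490234, 98.86174774169922), 18.76835823059082) -43.90099575620039 [601.95289106 661.23807104]
```

>>> {"op": "move_arm", "data": {"moves": [[0.3,0,0,0],[0.6,0,0,0],[0.6,0,0,0],[0.4,0,0,0],[0.15,0,0,0],[0,0,0,0],[-0.07,0,0,0],[-0.07,0,0,0]]}}

```text
t: 10.33
tcp_pos: [580.3, -52.5, 10.4]
eef_rot: [0.71, 0.704, 0.003, -0.005]
force: [-3.3, 16.1, 0.5]
width: 20.7
```

```bash
python3 w.py g
```

```text
tcp [580.3 -52.6  10.4] xang 89.53 zaxis [-0.004  0.011 -1.   ] units [ 1.24   0.056 -0.002] turn 0.046
[-2.90185632 15.81522566 -0.78239846] 10.3833
wedge ((632.4638671875, -82.6492919921875), (46.085426330566406, 97.53369140625), 17.700437545776367) -43.36495702192725 [602.42292831 661.37472906]
```

16 N now. Draw back, look, then compare after another tap.

>>> {"op": "move_arm", "data": {"moves": [[0.3,0,0,0],[0.7,0,0,0],[0.9,0,0,0],[0.9,0,0,0],[0.9,0,0,0]]}}

```text
t: 10.8
tcp_pos: [581.5, -27.3, 10.5]
eef_rot: [0.713, 0.701, -0.001, 0.001]
force: [0.4, -0.5, -4.1]
width: 21.1
```

```bash
python3 w.py h
```

```text
tcp [581.5 -28.1  10.5] xang 88.99 zaxis [ 0.    -0.002 -1.   ] units [ 0.627  0.026 -0.014] turn -0.062
[ 0.11663775 -0.20015762 -3.35904053] 10.85
wedge ((641.5448608398438, -111.04351043701172), (32.09265899658203, 40.10958480834961), 89.55423736572266) -95.83982471955781 [622.5601736  661.21243059]
```

>>> {"op": "move_arm", "data": {"moves": [[-0.3,0,0,0],[-0.6,0,0,0],[-0.8,0,0,0],[-0.9,0,0,0],[-0.95,0,0,0],[-0.95,0,0,0]]}}

```text
t: 11.35
tcp_pos: [580.1, -53.0, 10.4]
eef_rot: [0.709, 0.705, 0.003, -0.006]
force: [-2.8, 16.5, 1.7]
width: 20.9
```

```bash
python3 w.py i
```

```text
tcp [580.1 -53.   10.4] xang 89.62 zaxis [-0.004  0.012 -1.   ] units [1.25e+00 6.40e-02 1.00e-03] turn 0.064
[-2.76942892 16.75252942  1.26610321] 11.4
wedge ((632.7415161132812, -84.58522033691406), (45.76652145385742, 95.91883850097656), 18.839719772338867) -44.152840720660954 [603.0320738  661.29476934]
```

>>> {"op": "move_arm", "data": {"moves": [[0.3,0,0,0],[0.7,0,0,0],[0.9,0,0,0],[0.9,0,0,0],[0.9,0,0,0]]}}

```text
t: 11.82
tcp_pos: [581.5, -29.1, 10.5]
eef_rot: [0.713, 0.701, -0.0, 0.0]
force: [-0.5, -0.0, -4.0]
width: 20.9
```

```bash
python3 w.py j; python3 - <<'E'
import cv2,numpy as np
a=[cv2.imread(f'pics/s{k}.png')[300:350,280:330] for k in 'ehj']
cv2.imwrite('pics/cmp.png',np.hstack([cv2.resize(x,None,fx=5,fy=5,interpolation=cv2.INTER_CUBIC) for x in a]))
g=[cv2.cvtColor(x,cv2.COLOR_BGR2GRAY).astype(np.float32) for x in a]
m=[x[12:42,12:36].copy() for x in g]
for k in (0,1): print(cv2.phaseCorrelate(m[k],m[k+1]), np.abs(m[k]-m[k+1]).mean())
E
```

```text
tcp [581.4 -30.   10.5] xang 89.0 zaxis [-0.    -0.002 -1.   ] units [ 0.675  0.028 -0.015] turn -0.06
[-0.2899469  -0.69239034 -2.43561102] 11.8667
wedge ((641.5975341796875, -111.24140167236328), (30.128442764282227, 40.262916564941406), 89.33628845214844) -96.85754120147091 [622.84092373 661.40499659]
((-0.11980554483956851, -0.008935509954536514), 0.989506412214703) 2.925
((0.010651300088481364, 0.23881908944973773), 1.0561372336414125) 1.6305555
```

View pics/cmp.png

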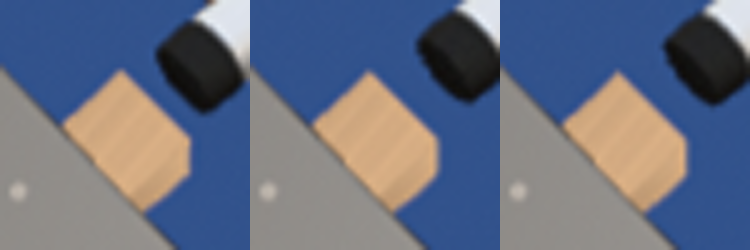

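Between the last two pictures the wedge hardly moved. Two more taps, the first slightly firmer and the second equal to it, to confirm it is tight.

>>> {"op": "move_arm", "data": {"moves": [[-0.3,0,0,0],[-0.6,0,0,0],[-0.8,0,0,0],[-0.9,0,0,0],[-0.96,0,0,0],[-0.96,0,0,0]]}}

```text
t: 12.37
tcp_pos: [579.9, -53.5, 10.4]
eef_rot: [0.709, 0.705, 0.003, -0.007]
force: [-3.4, 19.0, 2.2]
width: 21.0
```

>>> {"op": "move_arm", "data": {"moves": [[0.3,0,0,0],[0.7,0,0,0],[0.9,0,0,0],[0.9,0,0,0],[0.9,0,0,0]]}}

```text
t: 12.78
tcp_pos: [581.5, -31.7, 10.5]
eef_rot: [0.713, 0.701, -0.0, 0.001]
force: [-1.1, 0.1, -3.1]
width: 21.1
```

```bash
python3 w.py k
```

```text
tcp [581.4 -32.5  10.5] xang 88.99 zaxis [-0.    -0.002 -1.   ] units [ 0.739  0.028 -0.015] turn -0.062
[-0.72235193 -1.22035101 -3.74912148] 12.8333
wedge ((635.2896118164062, -82.2398452758789), (44.58806610107422, 96.33844757080078), 12.878544807434082) -41.1948512066265 [613.60554848 661.49117678]
```

>>> {"op": "move_arm", "data": {"moves": [[-0.3,0,0,0],[-0.6,0,0,0],[-0.8,0,0,0],[-0.88,0,0,0],[-0.9,0,0,0],[-0.9,0,0,0]]}}

```text
t: 13.33
tcp_pos: [580.0, -53.6, 10.4]
eef_rot: [0.709, 0.705, 0.003, -0.007]
force: [-3.7, 18.3, 3.1]
width: 20.8
```

>>> {"op": "move_arm", "data": {"moves": [[0.3,0,0,0],[0.7,0,0,0],[0.9,0,0,0],[0.9,0,0,0],[0.9,0,0,0]]}}

```text
t: 13.75
tcp_pos: [581.5, -31.7, 10.5]
eef_rot: [0.713, 0.701, -0.0, 0.0]
force: [0.5, -0.1, -3.8]
width: 20.9
```

```bash
python3 w.py l; python3 - <<'E'
import cv2,numpy as np
k=[cv2.cvtColor(cv2.imread(f'pics/s{c}.png'),cv2.COLOR_BGR2GRAY).astype(np.float32) for c in 'ehjkl']
# wedge +x end-bottom corner region free of mallet: rows 322-345, cols 300-322
for a,b in zip(k[:-1],k[1:]): print(cv2.phaseCorrelate(a[316:344,294:322].copy(),b[316:344,294:322].copy(),cv2.createHanningWindow((28,28),cv2.CV_32F)),np.abs(a-b)[316:344,294:322].mean())
E
```

```text
tcp [581.4 -32.5  10.5] xang 88.99 zaxis [-0.    -0.002 -1.   ] units [ 0.738  0.027 -0.015] turn -0.062
[ 0.39915974 -0.62318837 -3.7937701 ] 13.8
wedge ((634.2271118164062, -82.20091247558594), (45.00869369506836, 97.97147369384766), 14.66330623626709) -40.911891694550455 [613.89093726 661.59877925]
((-0.2844508937527319, 0.2390712511106443), 0.8958517193794251) 3.8265307
((-0.10142485874369456, 0.3419176845995846), 0.9250132317013211) 1.9285715
((0.021505689006918516, 0.2506472740489407), 1.0244120179282294) 1.8596939
((-0.04833110262593188, -0.0005392686706215954), 1.0140351417329576) 0.5816327
```

Peak positions matched (-53.5 then -53.6 at about 18–19 N) and the last tap produced no image shift, so the wedge is tight. Now I carry the mallet back to the open bench at y≈90.

>>> {"op": "move_arm", "data": {"moves": [[0.4,0,-0.3,0],[1.0,0,-0.5,0],[1.7,0,-0.5,0],[2.4,0,-0.5,0],[3.0,0,-0.4,0],[3.05,0,-0.2,0],[3.05,0,0,0],[3.05,0,0,0]]}}

```text
t: 14.47
tcp_pos: [581.7, 89.3, 8.5]
eef_rot: [0.713, 0.701, -0.002, -0.0]
force: [-0.4, -0.7, -3.8]
width: 20.9
```

```bash
python3 -c "
from h import *
save('scene','scene8');go([581,90,2],89.3);print(bot.get_state()['force'])
s=load('scene8');w=cloud(s);x,y,z=w[...,0],w[...,1],w[...,2]
m=(x>615)&(x<675)&(y>20)&(y<170)&(z>5)&(z<60)
P=w[m];print(cv2.minAreaRect(P[:,:2].astype(np.float32)),np.percentile(z[m],[50,90,98]))
"
```

```text
tcp [582.   88.4   9. ] xang 88.92 zaxis [-0.003 -0.003 -1.   ] units [ 0.041 -0.026  0.176] turn -0.075
[-0.09401434 -0.09712217 -2.94724849]
((643.166259765625, 85.80384826660156), (100.36566162109375, 57.898868560791016), 84.9581298828125) [37.33248769 41.60555436 42.99732613]
```

View pics/scene8.png

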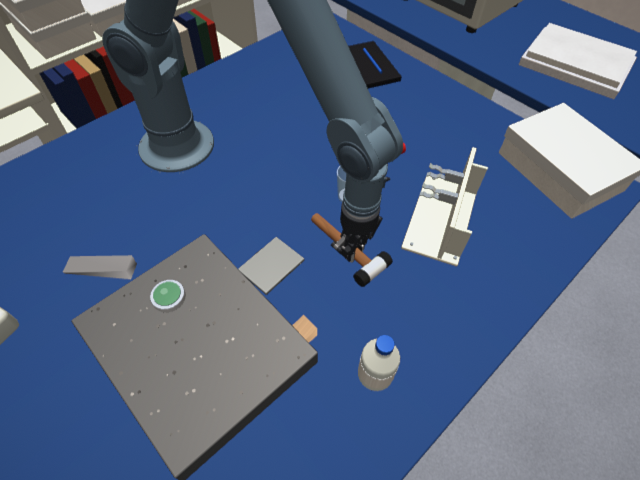

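The mallet hangs over open bench, its head bottom about 7 mm up. I lower gently.

>>> {"op": "move_arm", "data": {"moves": [[0,0,0.06,0],[0,0,0.12,0],[0,0,0.15,0],[0,0,0.15,0]]}}

```text
t: 14.85
tcp_pos: [583.3, 91.1, 4.3]
eef_rot: [0.713, 0.701, -0.0, 0.0]
force: [0.1, 0.6, -3.8]
width: 21.2
```

```bash
python3 -c "
from h import *
save('scene','scene9');go([581,90,2],89.3);print(bot.get_state()['force'])
s=load('scene9');w=cloud(s);x,y,z=w[...,0],w[...,1],w[...,2]
m=(x>615)&(x<675)&(y>20)&(y<170)&(z>5)&(z<60)
print(np.percentile(z[m],[50,90,98]))
"
```

```text
tcp [583.4  91.4   4.4] xang 89.06 zaxis [-0. -0. -1.] units [-0.037 -0.059  0.061] turn -0.047
[ 0.55008413 -0.04726913 -4.7469307 ]
[33.30173569 37.93980672 39.33465861]
```

>>> {"op": "move_arm", "data": {"moves": [[0,0,0.03,0],[0,0,0.06,0],[0,0,0.06,0],[0,0,0.06,0]]}}

```text
t: 15.23
tcp_pos: [583.3, 92.2, 2.0]
eef_rot: [0.712, 0.702, -0.0, -0.0]
force: [0.6, -0.6, -2.9]
width: 21.2
```

>>> {"op": "move_arm", "data": {"moves": [[0,0,0.02,0],[0,0,0.03,0],[0,0,0.03,0]]}}

```text
t: 15.48
tcp_pos: [583.3, 92.2, 1.2]
eef_rot: [0.712, 0.702, 0.0, -0.0]
force: [-0.9, 0.4, 0.5]
width: 20.8
```

```bash
python3 -c "
from h import *
save('scene','scene10');go([581,90,2],89.3);print(bot.get_state()['force'])
s=load('scene10');w=cloud(s);x,y,z=w[...,0],w[...,1],w[...,2]
m=(x>615)&(x<675)&(y>20)&(y<170)&(z>5)&(z<60)
print(np.percentile(z[m],[50,90,98]))
"
```

```text
tcp [583.4  92.2   1.2] xang 89.12 zaxis [-0.  0. -1.] units [-0.056 -0.059 -0.02 ] turn -0.036
[-2.12484309  0.34432702 -0.41448239]
[31.1710754  35.3725545  37.15737321]
```

The weight has come off the wrist (Fz -3 → about 0) and the head rests on the bench. Open and rise.

>>> {"op": "move_arm", "data": {"moves": [[0,0,0,0],[0,0,0,0],[0,0,0,0],[0,0,0,0],[0,0,0,0],[0,0,0,0]], "jaw": 50, "force": 20}}

```text
t: 16.03
tcp_pos: [583.6, 92.1, 1.0]
eef_rot: [0.713, 0.702, 0.0, 0.0]
force: [0.1, 1.4, 0.2]
width: 50.4
```

>>> {"op": "move_arm", "data": {"moves": [[0,0,-0.3,0],[0,0,-0.8,0],[0,0,-1.6,0],[0,0,-2.5,0],[0,0,-3.5,0],[0,0,-4.5,0],[0,0,-5,0],[0,0,-5,0]]}}

```text
t: 16.7
tcp_pos: [588.1, 92.5, 209.0]
eef_rot: [0.713, 0.701, 0.006, 0.003]
force: [1.0, 0.1, 0.9]
width: 49.8
```

```bash
python3 - <<'E'
from h import *
save('scene','scene11');save('top','top11');save('wrist','wrist11');st=bot.get_state();print(st['t'],st['tcp_pos'],st['force'],st['width'])
s=load('scene11');w=cloud(s);h=cv2.cvtColor(s['color'],cv2.COLOR_RGB2HSV).astype(int);x,y,z=w[...,0],w[...,1],w[...,2]
m=(x>615)&(x<675)&(y>20)&(y<170)&(z>5)&(z<60);P=w[m]
print('head',cv2.minAreaRect(P[:,:2].astype(np.float32)),np.percentile(z[m],[50,90,98]))
m=(h[...,0]>5)&(h[...,0]<22)&(h[...,1]>70)&(x>600)&(x<700)&(y>-140)&(y<-60)&(z<40);P=w[m]
print('wedge',cv2.minAreaRect(P[:,:2].astype(np.float32)))
a=s['color'].astype(int)-load('scene0')['color']
for n,(r0,r1,c0,c1) in dict(bottle=(330,395,350,405),case=(232,295,235,308),level=(275,315,145,190),beaker=(160,205,333,368)).items(): print(n,np.abs(a[r0:r1,c0:c1]).mean().round(2))
E
```

```text
16.85 [582.79056846  92.00584375 200.91447589] [-0.82070065  0.22781735 -0.27317893] 50.03690624144682
head ((639.9100952148438, 91.73785400390625), (55.401493072509766, 93.9593734741211), 10.814008712768555) [31.03062454 35.53888132 36.76389875]
wedge ((642.0379028320312, -111.252197265625), (29.849082946777344, 40.7252311706543), 89.34941101074219)
bottle 0.69
case 0.71
level 0.69
beaker 50.43
```

View pics/scene11.png

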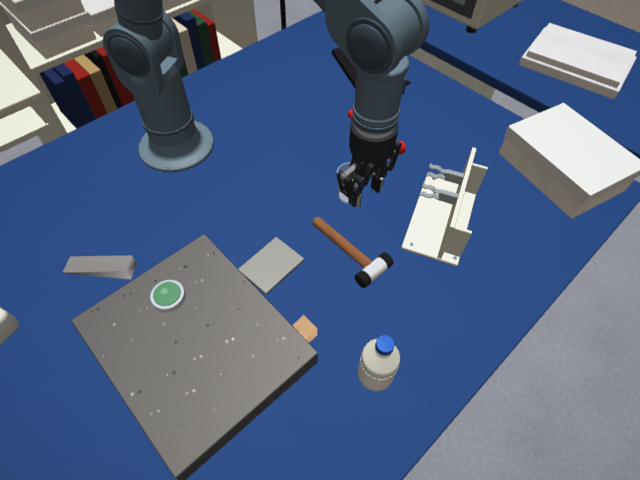

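View pics/wrist11.png

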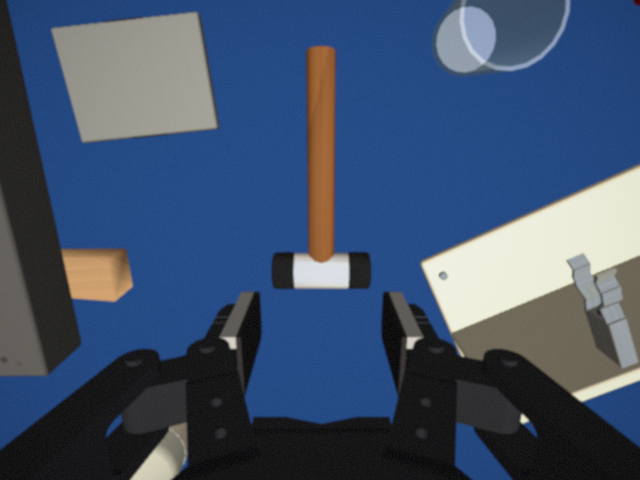

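The mallet lies on open bench (head at scene (374,270), wrist (322,270)). The wedge is in place at (305,328), and the bottle, case and level are unchanged. In the scene view the arm covers the beaker, but the wrist view shows it standing upright at (466,40). I'll hand in.

```bash
python3 -c "
from h import *
t=load('wrist11');print('beaker base',ray(t,466,39,3).round(1))
order.close_job()"
```

```text
beaker base [445.  212.6   3. ]
the job is handed in; nothing more can be done
```

I drove the wedge in until a further tap no longer moved it. The mallet now lies on the open bench, and the job is handed in. It took about 17 s of the 58 s.

- **Mallet:** I gripped the brown-handled mallet between the clips, pulled it about 60 mm forward at clip height, and turned its handle towards the robot.
- **Taps:** Three short sliding taps moved the wedge end from about y -56 to -70, -82 and -92. Firmer taps of roughly 9, 12, 16, 16.5, 19 and 18 N followed. I drew the mallet back about 15–30 mm after every tap.
- **Tightness:** The last tap at about 18 N caused no measurable image shift. The arm stopped at nearly the same place both times (y -53.5, then -53.6). The earlier taps still crept in about 0.3 mm each. I could not measure the force between slab and wedge directly.
- **Straightness:** The wedge started about 4° off and straightened on the first taps. At the end it reads about 89.3°, the same as the slab.
- **Final layout:** The mallet head is at about (640, 92), roughly 190 mm from the wedge end. Its top is at 35–37 mm, so it is lying flat on the bench. Bottle, case and level show no change between the first and last pictures.
- **Beaker:** The arm hid the beaker in the last scene picture, so that comparison was useless. The wrist view shows it upright with its base near (445, 213), about where the first views put it (447, 215).

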